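# Start the bracket's coach screw square with the T-handled driver

## Task

One of the two desk brackets still has its square-headed coach screw standing proud. Take the T-handled driver from the tool tray, set its socket fully down and square on that proud screw, and only then turn it about a quarter turn clockwise (seen from above), keeping the driver upright on the screw so that the thread starts straight. Then lift the driver off, stand it upright back in the tray and let go; leave the pen and the marker where they lie.

Things in the scene. Friction and masses are not known exactly. Their poses are not given: they have to be found in the camera images.
- driver: T-handled box driver, loose, about 0.3 kg, 122 mm high, standing upright on its socket in the tray. Origin: centre of the socket's mouth (lowest face); z up the shaft, x along the T-bar. Socket: steel block 44 x 44 x 30 mm, sides along x and y, with a 33 x 33 mm square recess, 18 mm deep, open downward; shaft 18 mm thick
- screw_head (a point): centre of the flat top of the proud screw's steel head, 61 mm above the table at first; z up its vertical axis, x and y square to the head's flats; turns with it. Head 30 mm square, the top 6 mm tapering to 22 mm. Driver fully down: its origin 18 mm below this point, socket sides parallel to the flats (any of 4 quarter positions), with about 5 degrees of play each way before it drives
- start_screw (a joint): angle of the proud screw in rad: 0 at the start, grows as it is turned clockwise seen from above; 1.57 is a quarter turn. Stiff, about 0.2 N m; it sinks 6 mm per full turn, stays where it is left and has no stop near the quarter turn
- tool_tray: grey square plastic tray fixed to the table, 124 x 124 mm outside, 4 mm walls, 14 mm high. Origin: centre of its underside; its floor is 4 mm above that; x and y along its sides
- open_bracket: dark steel angle bracket on a wooden pad (124 x 96 mm; plate top 23 mm above the table), fixed to the table, with an upright flange 52 mm high, 58 mm from the screw's axis on the +x side. Its screw stands proud, washer 14 mm above the plate, threads showing. Origin: on the table under the screw's axis, z up; at the start the head's flats lie along its x and y
- done_bracket: the same bracket, fixed, whose screw is already home: washer down on the plate, head top 47 mm above the table, and cannot be turned. Origin: on the table under its screw's axis
- pen: loose ball pen, 142 x 10 x 11 mm, lying on the table; leave it. Origin under its middle, x along it
- marker: loose thick marker, 138 x 18 x 18 mm, lying on the table; leave it. Origin under its middle, x along it
- driver_grip (a point): middle of the driver's black T-bar, 111 mm above the driver's origin. Bar 120 mm long (along x), 20 mm wide (y), 22 mm high: grip it here across its 20 mm width
- screw_washer (a point): on the proud screw's axis, centre of the upper face of its round washer (46 mm across, 4 mm thick), 20 mm below the head's top. The seated socket's mouth stays 2 mm above it

How it is judged:
By the outcome, as a careful person would: the job done as asked, in the order asked, and still so for the second after the job is handed in, with the robot touching nothing.
It also fails if it takes over 54 s, if anything falls off the work surface, if the arm or the gripper's body presses on something with over 40 N, if the wrist force passes 120 N, or if a joint passes its speed limit or range.

## Robot

A 7-joint arm with a two-finger parallel gripper is mounted at the origin on the work surface; the furniture and walls round the work are solid. World frame = base frame: x ahead of the robot, y to its left, z up, the work surface at z = 0. Lengths are in m, angles in rad, forces in N, time in s.
With the tool pointing down it reaches from about 0.35 to 0.9 m from the base axis. Payload 7.2 kg.
Tool frame: the origin (TCP) lies at the very end of the fingers, on their centre line; the grasp point (between the pads) lies 19 mm behind it; z points along the fingers, y is the line along which they close (so a half turn about z gives the same grasp; the last joint's range is limited). The gripper opens to 85 mm and grips with 20 to 120 N. Pads are 22 mm wide; open, the fingers measure 114 mm over their backs; the gripper's body (76 mm by 85 mm) begins 54 mm behind the grasp point. The pads swing forward as they close: fully open they stand 13 mm farther back than shut.
Start: joints at [1.13, 0.411, -0.013, 1.596, 0.006, 1.134, -0.082], TCP at [0.228, -0.582, 0.231] pointing down, gripper open.
Joint ranges: [-2.95, 2.95], [-0.29, 1.99], [-1.47, 1.44], [0.14, 2.54], [-1.03, 4.17], [0.13, 1.85], [-2.86, 2.86]. Speed limits (rad/s): [2.39, 2.39, 3.01, 3.01, 3.14, 3.14, 3.14].

## Interface

Orientations are given as [roll, pitch, yaw] about the fixed x, y, z axes, in that order (R = Rz(yaw) Ry(pitch) Rx(roll)).
In Python, from rig import r gives the robot as it stands. The module is installed in compiled form; this text tells all that it offers.
- The arm moves only by the tool drive_tool, never from a script. Its argument "motion" is one flat list of numbers, 7 for each row, row after row: the shift along the world's x, y, z normalised to -1 to 1, where 1 is 0.2 m, then the turn, a rotation vector about the world's x, y, z normalised to -1 to 1, where 1 is 60 degrees, then the closure, from 0 (fully open) to 1 (shut). In form: [dx, dy, dz, wx, wy, wz, gripper, dx, dy, dz, wx, wy, wz, gripper, ...]. A call has 1 to 12 rows; each row is the pose to reach, as a shift and turn from the pose commanded when the call began; what a row does not reach only later rows make up. A row lasts 1/10 s, in which the tool goes at most 50 mm and 8.59 degrees, less where a joint would pass 70% of its speed; a pose out of reach is approached as far as the arm can. A call with a number of a shift or a turn outside -1 to 1 is refused whole. A call with a gripper value outside its range is refused whole. The fingers move at their own pace and stop on an object; "force" is the grip in N (left out, the last holds). Time passes only in rows, so rows that repeat a pose let the fingers close. It gives the time, the measured TCP pose, the force, the opening and the grip force at its end, in the units of the state.
- r.read_state(): the state, without advancing time (a new reading comes with each control period).
- r.get_image(name): name is "scene" or "side" or "wrist"; returns a dict with "frame" (420x560x3 uint8, blue, green, red), "fovy" (degrees; the focal length in pixels is half the picture's height over the tangent of half this angle, whatever the lens; pixels are square), "cx", "cy" (the principal point, pixels), "world_from_camera" (4x4, takes a point from camera to world coordinates). Camera axes: x right, y down, z forward; pixel columns grow to the right and rows downward; lengths in m; the calibration is good to about 2 mm. A picture is of the moment at which its call begins. There is no depth.
- r.close_job(): hands the job in; it is judged then, once.
Trained networks look in a picture, given as the dict that the camera call returned (one of the last four; its "shot" number tells which), for a name from the list of things; names that differ only in an ending like _2 or _b are one class to them, and where a whole thing is asked for, a point or a joint stands for the part that bears it (a point fixed in the world has none). Each returns a list of dicts, best first, with "score" (0 to 1); they miss things now and then, are a little off and sometimes report something else, mostly with a low value. They report only what shows in the picture. A call takes as long as a camera call.
- r.recognise(picture, name): "at" ([column, row] in pixels, amid what is visible of it).
- r.silhouettes(picture, name): "mask" (420x560 bool, what is visible of it) and "at" ([column, row] in pixels, amid what is visible of it).
The state is a dict: "t": time; "joint_pos": joint angles; "joint_velocities": joint speeds; "joint_efforts": joint torques, N m; "position": TCP position; "orientation": TCP orientation; "ft_force": force on the tool from outside, world axes, zero at the start; "torque": the same for the moment, N m; "finger_gap": opening from 0.0 (shut) to 1.0 (fully open); "grip_force": force on a finger pad.
Only numpy, scipy, OpenCV 4.12 (cv2) and the standard library are available. Lean on these libraries where they do the work, as an engineer would, in place of code of your own. Each camera call takes 0.05 s, during which the arm holds its last target. There are 200 camera calls.

## Working session

There is one attempt and no reset: what is moved stays moved. The work goes in short steps, Python scripts to look and compute and a tool call to move; the robot and the scene stay as the last step left them, time stands still between calls to the robot, and variables do not carry over. Pictures are saved under pics/ and viewed, at most 10 in all, crops included, and the job is handed in when it is done.

Besides the shell and the picture viewer there is one more tool, called after ">>>" as a command line: name --argument value ..., lists and objects as JSON in quotes. drive_tool: Moves the arm, as the interface text tells. Scaled input: -1 to 1 covers 0.2 m each way for a shift and 60 degrees each way for a turn. Its arguments: {"type":"object","properties":{"motion":{"type":"array","items":{"type":"number"}},"force":{"type":"number"}},"required":["motion"]}

```bash
mkdir -p pics
cat > h.py <<'E'
import numpy as np, cv2
from rig import r
def K(p):
    f=p["frame"].shape[0]/2/np.tan(np.radians(p["fovy"])/2); return f,p["cx"],p["cy"]
def toplane(p,uv,z):
    f,cx,cy=K(p);T=np.array(p["world_from_camera"])
    d=T[:3,:3]@np.array([(uv[0]-cx)/f,(uv[1]-cy)/f,1]);o=T[:3,3]
    return o+d*(z-o[2])/d[2]
def proj(p,X):
    f,cx,cy=K(p);T=np.array(p["world_from_camera"])
    c=T[:3,:3].T@(np.asarray(X,float)-T[:3,3]); return np.array([f*c[0]/c[2]+cx,f*c[1]/c[2]+cy])
E
python3 - <<'E'
from h import *
s=r.read_state();print(s["t"],s["position"],s["orientation"],s["finger_gap"])
Z={"driver":0.06,"driver_grip":.115,"screw_head":.061,"tool_tray":.004,"open_bracket":.023,"done_bracket":.023,"pen":.005,"marker":.009}
ims=[]
for c in("scene","side","wrist"):
    p=r.get_image(c);ims.append(p["frame"]);cv2.imwrite(f"pics/{c}0.png",p["frame"])
    print(c,p["fovy"],np.round(np.array(p["world_from_camera"]),3).tolist())
    for n,z in Z.items():
        for d in r.recognise(p,n)[:2]:
            print(n,np.round(d["at"],1),round(d["score"],2),np.round(toplane(p,d["at"],z)[:2],3))
a=np.hstack(ims[:2]);cv2.imwrite("pics/a.png",cv2.resize(a,(800,300)))
E
```

```text
0.0 [ 0.22739607 -0.58163415  0.23044232] [-3.13999394e+00  1.41093285e-04  3.72798143e-01] 1.0036777634281477
scene 48.903852472189854 [[-0.471, -0.583, 0.662, -0.134], [-0.882, 0.312, -0.353, 0.337], [-0.001, -0.75, -0.661, 0.731], [0.0, 0.0, 0.0, 1.0]]
driver [163.2 270. ] 0.94 [0.479 0.266]
driver [340.3 221.6] 0.33 [ 0.432 -0.104]
driver_grip [163.7 271.2] 0.73 [0.425 0.272]
tool_tray [163.  298.5] 0.73 [0.46  0.282]
open_bracket [277.2 234.4] 0.6 [0.494 0.015]
done_bracket [383.  205.5] 0.59 [ 0.462 -0.245]
pen [233.8 264.8] 0.69 [0.474 0.127]
marker [338.9 222. ] 0.54 [ 0.475 -0.134]
side 48.30294041213386 [[0.925, -0.137, 0.355, 0.084], [-0.381, -0.374, 0.846, -0.962], [0.017, -0.917, -0.398, 0.533], [0.0, 0.0, 0.0, 1.0]]
screw_head [337.8 295.9] 0.35 [ 0.457 -0.343]
open_bracket [308.4 228.9] 0.69 [0.564 0.002]
done_bracket [339.5 296.3] 0.92 [ 0.489 -0.295]
wrist 68.39436294616897 [[0.365, -0.881, -0.302, 0.306], [-0.931, -0.345, -0.119, -0.552], [0.0, 0.325, -0.946, 0.374], [0.0, 0.0, 0.0, 1.0]]
```

View pics/scene0.png

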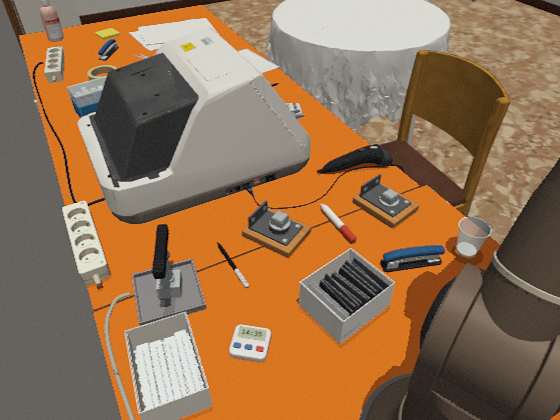

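View pics/side0.png

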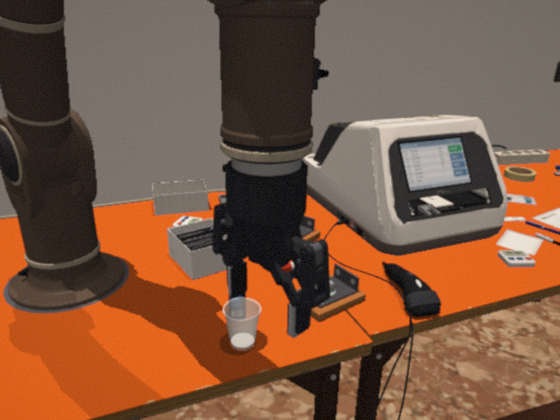

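The scene view shows the driver in its tray with the socket at about (168,290) and the T-bar running from (163,226) to (158,275). The proud screw's head is at about (281,220), with its flange on the left. The home screw is at (390,199), the pen at (233,265) and the marker at (338,222). A big machine stands beyond the brackets, so I'll measure its clearance first.

Run:
```python
from h import *
p=r.get_image("scene")
for n,uv,z in [("head",(281,214),.061),("bar far",(163,228),.122),("bar near",(157,270),.122),("sock",(168,288),.015),
 ("machL",(118,215),0),("machR",(308,155),0.03),("machMid",(240,190),0),("blacktopR",(197,88),.25),("blackbotR",(190,150),.1),("trayc1",(135,268),.014),("trayc2",(198,261),.014),("trayc3",(206,310),.014),("trayc4",(137,321),.014)]:
    print(n,np.round(toplane(p,uv,z),3))
p2=r.get_image("side")
print(np.round(toplane(p2,(318,163),.25),3), np.round(toplane(p2,(345,125),.25),3))
```

```text
head [ 0.511 -0.004  0.061]
bar far [0.523 0.242 0.122]
bar near [0.427 0.282 0.122]
sock [0.471 0.267 0.015]
machL [0.746 0.302 0.   ]
machR [ 0.709 -0.189  0.03 ]
machMid [0.695 0.013 0.   ]
blacktopR [0.78  0.063 0.25 ]
blackbotR [0.775 0.102 0.1  ]
trayc1 [0.553 0.31  0.014]
trayc2 [0.51  0.19  0.014]
trayc3 [0.388 0.22  0.014]
trayc4 [0.425 0.34  0.014]
[ 0.501 -0.153  0.25 ] [0.723 0.129 0.25 ]
```

>>> drive_tool --motion '[0.06,0.25,0.06,0,0,0.1,0,0.12,0.5,0.12,0,0,0.2,0,0.18,0.75,0.18,0,0,0.3,0,0.24,1,0.24,0,0,0.4,0]'

```text
t: 1.85
position: [0.2733, -0.3908, 0.2771]
orientation: [3.141, 0.0, 0.796]
ft_force: [0.8, 0.3, 0.7]
finger_gap: 1.0
grip_force: 0.0
```

>>> drive_tool --motion '[0.15,0.25,0.05,0,0,0.12,0,0.3,0.5,0.1,0,0,0.24,0,0.45,0.75,0.1,0,0,0.36,0,0.6,1,0.1,0,0,0.48,0]'

```text
t: 2.25
position: [0.376, -0.2208, 0.2972]
orientation: [3.14, 0.001, 1.299]
ft_force: [1.3, -0.6, -0.1]
finger_gap: 1.001
grip_force: 0.0
```

>>> drive_tool --motion '[0.15,0.25,0,0,0,0.14,0,0.3,0.5,0,0,0,0.28,0,0.4,0.75,0,0,0,0.42,0,0.5,0.9,0,0,0,0.5,0,0.5,0.9,0,0,0,0.5,0,0.5,0.9,0,0,0,0.5,0]'

```text
t: 2.85
position: [0.4756, -0.041, 0.2962]
orientation: [3.142, -0.001, 1.821]
ft_force: [0.2, -1.6, 0.2]
finger_gap: 1.004
grip_force: 0.0
```

Run:
```python
from h import *
s=r.read_state();print(s["t"],s["position"],s["orientation"])
p=r.get_image("wrist");cv2.imwrite("pics/w1.png",p["frame"])
Z={"driver":0.06,"driver_grip":.122,"screw_head":.061,"screw_washer":.041,"tool_tray":.004,"open_bracket":.023}
for n,z in Z.items():
    for d in r.recognise(p,n)[:2]:
        print(n,np.round(d["at"],1),round(d["score"],2),np.round(toplane(p,d["at"],z)[:2],4))
```

```text
2.85 [ 0.47556543 -0.04100799  0.29621414] [ 3.14157409e+00 -5.32378396e-04  1.82072596e+00]
screw_head [315.2 142.3] 0.64 [0.5071 0.0039]
screw_head [246.8 296. ] 0.55 [ 0.4737 -0.2295]
screw_washer [313.1 142.3] 0.56 [0.5073 0.0013]
open_bracket [320.5 136.8] 0.59 [0.5171 0.0089]
```

View pics/w1.png

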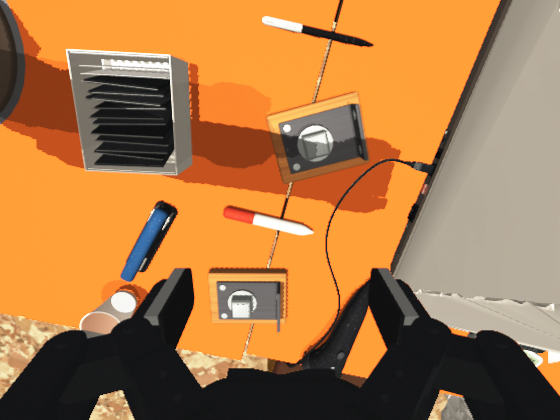

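The proud screw's head is at about (315,142) with its flange on the right at (360,130). The home screw is at (243,300). I'll crop in to get the angle.

Run:
```python
from h import *
im=cv2.imread("pics/w1.png")[85:190,255:380]
cv2.imwrite("pics/w1c.png",cv2.resize(im,None,fx=5.6,fy=5.6,interpolation=cv2.INTER_CUBIC))
```

```text
(no output)
```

View pics/w1c.png

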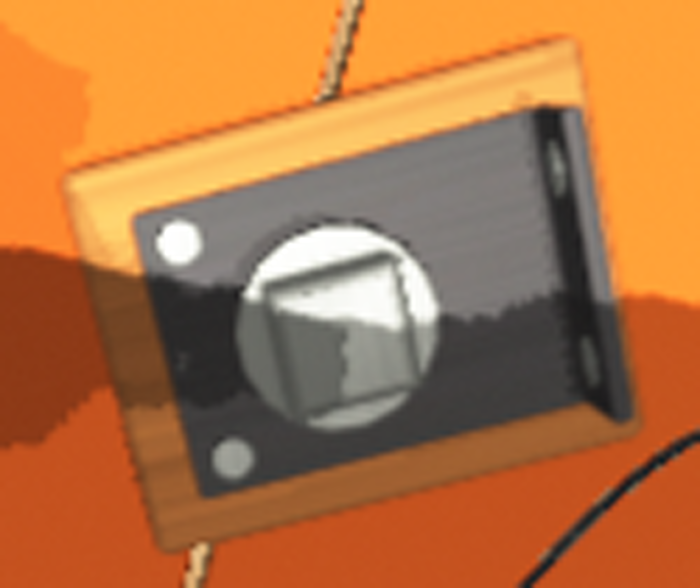

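>>> drive_tool --motion '[-0.05,0.25,0.1,0,0,0.12,0,-0.1,0.5,0.2,0,0,0.24,0,-0.1,0.75,0.2,0,0,0.36,0,-0.1,0.95,0.2,0,0,0.5,0,-0.1,0.95,0.2,0,0,0.6,0,-0.1,0.95,0.2,0,0,0.7,0,-0.1,0.95,0.2,0,0,0.8,0,-0.1,0.95,0.2,0,0,0.9,0,-0.1,0.95,0.2,0,0,0.9,0]'

```text
t: 4.1
position: [0.4553, 0.1469, 0.3363]
orientation: [-3.141, 0.0, 2.761]
ft_force: [-1.0, -0.1, 0.1]
finger_gap: 0.999
grip_force: 0.0
```

Run:
```python
from h import *
s=r.read_state();print(s["t"],s["position"],s["orientation"],s["joint_pos"])
p=r.get_image("wrist");cv2.imwrite("pics/w2.png",p["frame"]);np.save("w2T.npy",p["world_from_camera"])
Z={"driver":0.06,"driver_grip":.122,"screw_head":.061,"tool_tray":.004,"open_bracket":.023}
for n,z in Z.items():
    for d in r.recognise(p,n)[:2]:
        print(n,np.round(d["at"],1),round(d["score"],2),np.round(toplane(p,d["at"],z)[:2],4))
for n in ("driver","tool_tray"):
  for d in r.silhouettes(p,n)[:1]:
    c=cv2.findContours(d["mask"].astype("uint8"),0,2)[0];c=max(c,key=cv2.contourArea)
    z=.122 if n=="driver" else .014
    w=np.array([toplane(p,q[0],z)[:2]*1000 for q in c],np.float32);print(n,cv2.minAreaRect(w))
```

```text
4.1 [0.45529819 0.1469116  0.33632453] [-3.14142518e+00  1.36613524e-04  2.76077245e+00] [ 0.35549968  0.16190194 -0.85940624  1.73862478  0.1273177   1.29888403
  0.65821383]
driver [376.2 146.3] 0.98 [0.4795 0.275 ]
driver_grip [373.9 147.9] 0.72 [0.4651 0.2577]
screw_head [201.1 227.8] 0.61 [0.4984 0.0037]
tool_tray [348.5 128.7] 0.89 [0.4526 0.2568]
open_bracket [216.  224.8] 0.86 [0.5136 0.0122]
driver ((469.8641662597656, 245.70230102539062), (55.15171813964844, 118.98606872558594), 69.38111114501953)
tool_tray ((470.746826171875, 267.6383361816406), (124.7488784790039, 125.14464569091797), 81.83228302001953)
```

View pics/w2.png

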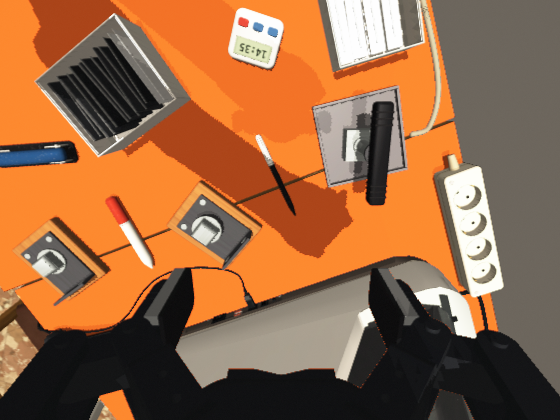

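The driver's T-bar runs from (381,102) to (376,204), with its socket at (353,145) in the tray. The proud screw is at (207,230). I'll fit model silhouettes to get accurate poses.

```bash
cat >> h.py <<'E'
from scipy.optimize import minimize
def box(sx,sy,z0,z1,cx=0): return np.array([[cx+a*sx/2,b*sy/2,z] for a in(-1,1) for b in(-1,1) for z in(z0,z1)])
def cyl(d,z0,z1): t=np.linspace(0,2*np.pi,24)[:-1]; return np.array([[d/2*np.cos(a),d/2*np.sin(a),z] for z in(z0,z1) for a in t])
DRIVER=[box(.120,.020,.100,.122),cyl(.018,.03,.1),box(.044,.044,0,.03)]
TRAY=[box(.124,.124,0,.014)]
def screw(zt): return [cyl(.046,zt-.024,zt-.020),box(.03,.03,zt-.02,zt-.006),np.vstack([box(.03,.03,zt-.006,zt-.006),box(.022,.022,zt,zt)])]
def render(p,parts,x,y,z,yaw,S=4):
    m=np.zeros((420*S,560*S),np.uint8);c,s=np.cos(yaw),np.sin(yaw)
    for P in parts:
        W=np.c_[c*P[:,0]-s*P[:,1]+x,s*P[:,0]+c*P[:,1]+y,P[:,2]+z]
        uv=np.array([(proj(p,w)+.5)*S for w in W],np.float32)
        cv2.fillConvexPoly(m,cv2.convexHull(uv).round().astype(np.int32),255)
    return cv2.resize(m,(560,420),interpolation=cv2.INTER_AREA)/255.
def fit(views,parts,z,x0):
    """views: list of (pic,mask)"""
    def cost(q):
        c=0
        for p,m in views:
            R=render(p,parts,q[0],q[1],z,q[2]*10); c+=np.abs(R-m).sum()/m.sum()
        return c/len(views)
    x0=np.array([x0[0],x0[1],x0[2]/10]);sim=np.vstack([x0]+[x0+np.eye(3)[i]*.008*(1 if i<2 else 2) for i in range(3)])
    o=minimize(cost,x0,method="Nelder-Mead",options=dict(initial_simplex=sim,xatol=1e-5,fatol=1e-5,maxiter=150))
    return np.round(o.x[:2],4),round(np.degrees(o.x[2]*10),1),round(o.fun,3)
def mask(p,n,near=None):
    D=r.silhouettes(p,n)
    if near is not None: D=[d for d in D if np.hypot(*(np.array(d["at"])-near))<25]
    return D[0]["mask"].astype(float) if D else None
E
python3 - <<'E'
from h import *
V={}
for c in("wrist","scene"):
    p=r.get_image(c)
    for n in("driver","tool_tray","screw_head"):
        near=proj(p,(.508,.002,.05)) if n=="screw_head" else None
        m=mask(p,n,near)
        if m is None: print(c,n,"none");continue
        ys,xs=np.where(m>0);print(c,n,m.sum(),xs.min(),xs.max(),ys.min(),ys.max())
        V.setdefault(n,[]).append((p,m))
for n,parts,z,x0 in(("driver",DRIVER,.004,(.468,.262,-.35)),("tool_tray",TRAY,0,(.47,.267,-.2)),("screw_head",screw(.061),0,(.508,.002,.1))):
    for v in V.get(n,[]): print(n,fit([v],parts,z,x0))
    if len(V.get(n,[]))>1: print(n,"both",fit(V[n],parts,z,x0))
E
```

```text
wrist driver 3027.0 341 392 101 204
wrist tool_tray 4640.0 312 406 85 186
wrist screw_head 659.0 191 220 216 245
scene driver 1344.0 153 181 224 298
scene tool_tray 2684.0 132 205 259 325
scene screw_head 308.0 270 290 211 230
driver (array([0.4743, 0.2613]), np.float64(-20.0), np.float64(0.082))
driver (array([0.4768, 0.2613]), np.float64(-19.5), np.float64(0.085))
driver both (array([0.4754, 0.2614]), np.float64(-19.7), np.float64(0.085))
tool_tray (array([0.4711, 0.2679]), np.float64(-7.8), np.float64(0.582))
tool_tray (array([0.474 , 0.2675]), np.float64(-8.7), np.float64(0.344))
tool_tray both (array([0.4716, 0.2678]), np.float64(-8.0), np.float64(0.471))
screw_head (array([5.095e-01, 5.000e-04]), np.float64(31.7), np.float64(0.065))
screw_head (array([ 0.5109, -0.0009]), np.float64(31.2), np.float64(0.059))
screw_head both (array([ 5.101e-01, -2.000e-04]), np.float64(28.9), np.float64(0.072))
```

Run:
```python
from h import *
from scipy.spatial.transform import Rotation as Ro
def T(pos,e): M=np.eye(4);M[:3,:3]=Ro.from_euler("xyz",e).as_matrix();M[:3,3]=pos;return M
s=r.read_state();p=r.get_image("wrist")
C=np.linalg.inv(T(s["position"],s["orientation"]))@np.array(p["world_from_camera"])
q=dict(p);q["world_from_camera"]=T([.47556,-.04101,.29621],[3.14157,-.00053,1.82073])@C
L=lambda a:(a[0]/5.6+254.6,a[1]/5.6+84.6)
def ang(a,b,z):
    d=toplane(q,L(b),z)-toplane(q,L(a),z);return round(np.degrees(np.arctan2(d[1],d[0])),1),np.round(np.linalg.norm(d),4)
for a,b,z in[((65,178),(578,38),.018),((165,550),(640,425),.018),((65,178),(165,550),.018),((135,215),(205,495),.023),((135,215),(535,105),.023),((268,285),(390,255),.055),((300,412),(415,385),.055),((180,243),(232,460),.023)]: print(a,b,ang(a,b,z))
print(toplane(q,L((338,327)),.041))
```

```text
(65, 178) (578, 38) (np.float64(29.0), np.float64(0.1214))
(165, 550) (640, 425) (np.float64(29.5), np.float64(0.1203))
(65, 178) (165, 550) (np.float64(-60.8), np.float64(0.0927))
(135, 215) (205, 495) (np.float64(-61.3), np.float64(0.0685))
(135, 215) (535, 105) (np.float64(29.3), np.float64(0.0944))
(268, 285) (390, 255) (np.float64(28.0), np.float64(0.027))
(300, 412) (415, 385) (np.float64(27.7), np.float64(0.026))
(180, 243) (232, 460) (np.float64(-61.4), np.float64(0.053))
[0.50945133 0.00109864 0.041     ]
```

>>> drive_tool --motion '[0.05,0.25,-0.1,0,0,0.035,0,0.1,0.5,-0.3,0,0,0.035,0,0.1,0.57,-0.5,0,0,0.035,0,0.1,0.573,-0.7,0,0,0.035,0,0.1,0.573,-0.7,0,0,0.035,0,0.1,0.573,-0.7,0,0,0.035,0]'

```text
t: 5.55
position: [0.475, 0.262, 0.1966]
orientation: [-3.141, -0.001, 2.798]
ft_force: [-0.5, 0.1, 1.6]
finger_gap: 1.0
grip_force: 0.0
```

Run:
```python
from h import *
s=r.read_state();print(s["t"],s["position"],s["orientation"],s["ft_force"])
V=[]
for c in("wrist","scene"):
    p=r.get_image(c);m=mask(p,"driver")
    if c=="wrist": cv2.imwrite("pics/w3.png",p["frame"])
    if m is not None: print(c,m.sum(),fit([(p,m)],DRIVER,.004,(.4755,.2614,-.344)))
```

```text
5.55 [0.47503222 0.26204651 0.19656262] [-3.14067857e+00 -1.48288183e-03  2.79756909e+00] [-0.4750689   0.14219091  1.56342995]
wrist 4816.0 (array([0.4769, 0.2612]), np.float64(-20.7), np.float64(0.063))
scene 1370.0 (array([0.476, 0.261]), np.float64(-19.9), np.float64(0.073))
```

>>> drive_tool --motion '[0.005,-0.003,-0.2,0,0,-0.008,0,0.005,-0.003,-0.4,0,0,-0.008,0,0.005,-0.003,-0.5,0,0,-0.008,0,0.005,-0.003,-0.5,0,0,-0.008,0,0.005,-0.003,-0.5,0,0,-0.008,1,0.005,-0.003,-0.5,0,0,-0.008,1,0.005,-0.003,-0.5,0,0,-0.008,1,0.005,-0.003,-0.5,0,0,-0.008,1,0.005,-0.003,-0.5,0,0,-0.008,1,0.005,-0.003,-0.5,0,0,-0.008,1,0.005,-0.003,-0.5,0,0,-0.008,1,0.005,-0.003,-0.5,0,0,-0.008,1]' --force 80

```text
t: 6.95
position: [0.477, 0.2621, 0.0978]
orientation: [3.14, 0.002, 2.789]
ft_force: [-0.8, -1.1, 9.4]
finger_gap: 0.276
grip_force: 78.1
```

>>> drive_tool --motion '[0,0,0.05,0,0,0,1,0,0,0.2,0,0,0,1,0,0,0.4,0,0,0,1,0,0,0.6,0,0,0,1,0,0,0.6,0,0,0,1,0,0,0.6,0,0,0,1]'

```text
t: 7.55
position: [0.4763, 0.2613, 0.2169]
orientation: [3.141, 0.001, 2.788]
ft_force: [-0.7, -0.0, -3.6]
finger_gap: 0.273
grip_force: 79.3
```

Run:
```python
from h import *
s=r.read_state();print(s["t"],s["position"],s["orientation"],s["ft_force"],s["torque"],s["finger_gap"])
a=[]
for c in("wrist","scene"):
    p=r.get_image(c);m=mask(p,"driver");a.append(p["frame"])
    for z in(.118,.122,.126):
      if m is not None: print(c,z,m.sum(),fit([(p,m)],DRIVER,z,(.477,.2614,-.35)))
cv2.imwrite("pics/lift.png",cv2.resize(np.hstack(a),(800,300)))
```

```text
7.55 [0.47632592 0.26130593 0.2169118 ] [3.14116185e+00 1.32354696e-03 2.78830838e+00] [-0.66017853 -0.00469481 -3.63459764] [-0.03220267 -0.01681643  0.00420097] 0.2729321566022259
wrist 0.118 10331.0 (array([0.4772, 0.2605]), np.float64(-20.7), np.float64(0.125))
wrist 0.122 10331.0 (array([0.4764, 0.2607]), np.float64(-20.9), np.float64(0.171))
wrist 0.126 10331.0 (array([0.4759, 0.2608]), np.float64(-20.5), np.float64(0.228))
scene 0.118 1606.0 (array([0.4795, 0.2595]), np.float64(-19.8), np.float64(0.167))
scene 0.122 1606.0 (array([0.475 , 0.2603]), np.float64(-19.4), np.float64(0.17))
scene 0.126 1606.0 (array([0.4712, 0.26  ]), np.float64(-19.9), np.float64(0.173))
```

View pics/lift.png

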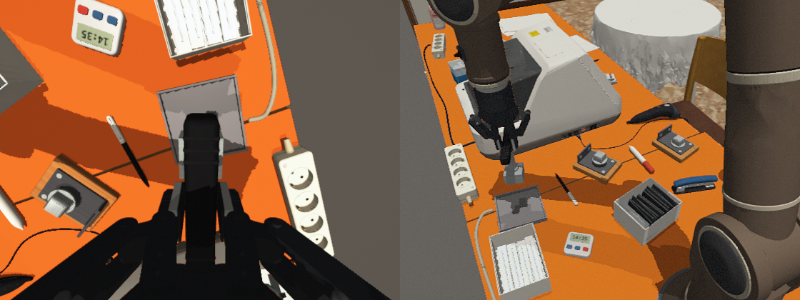

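The driver is held and hanging straight below the gripper, and the tray is empty. Next I carry it over the proud screw.

>>> drive_tool --motion '[0.02,-0.15,0,0,0,-0.06,1,0.04,-0.35,0,0,0,-0.14,1,0.06,-0.55,0,0,0,-0.22,1,0.08,-0.75,0,0,0,-0.3,1,0.1,-0.95,0,0,0,-0.38,1,0.1,-1,0,0,0,-0.4,1]'

```text
t: 8.35
position: [0.496, 0.0559, 0.2149]
orientation: [-3.138, -0.0, 2.361]
ft_force: [-1.0, -1.1, -4.0]
finger_gap: 0.276
grip_force: 79.4
```

>>> drive_tool --motion '[0.02,-0.15,0,0,0,-0.1,1,0.05,-0.25,0,0,0,-0.2,1,0.068,-0.305,0,0,0,-0.279,1,0.068,-0.305,0,0,0,-0.279,1,0.068,-0.305,0,0,0,-0.279,1,0.068,-0.305,0,0,0,-0.279,1]'

```text
t: 8.95
position: [0.5094, 0.002, 0.216]
orientation: [-3.141, -0.001, 2.082]
ft_force: [0.8, 0.0, -2.6]
finger_gap: 0.271
grip_force: 79.4
```

Run:
```python
from h import *
s=r.read_state();print(s["t"],s["position"],np.degrees(s["orientation"]),s["ft_force"],s["torque"],s["joint_pos"])
a=[]
for c in("scene","side","wrist"):
    p=r.get_image(c);a.append(p["frame"])
    m=mask(p,"driver");x,y,z=s["position"]
    if m is not None: print(c,m.sum(),fit([(p,m)],DRIVER,z-.0938,(x,y,np.radians(119))))
    m=mask(p,"screw_head",proj(p,(.51,0,.05)))
    if m is not None: print(c,"screw",m.sum(),fit([(p,m)],screw(.061),0,(.51,0,.506)))
cv2.imwrite("pics/over.png",cv2.resize(np.hstack([a[0][120:330,170:450],a[1][120:330,170:450]]),(800,300)))
```

```text
8.95 [0.50938432 0.00200673 0.21597231] [-1.79982071e+02 -5.78839527e-02  1.19264162e+02] [ 8.07988356e-01  1.01985952e-03 -2.64608991e+00] [-0.02743583 -0.00300407  0.00699681] [ 0.44504005  0.30017934 -0.65771427  1.85776755  0.20848204  1.05367903
  0.21575704]
scene 1290.0 (array([0.5095, 0.0024]), np.float64(121.6), np.float64(0.35))
scene screw 330.0 (array([ 0.511 , -0.0008]), np.float64(30.4), np.float64(0.055))
side 872.0 (array([0.5081, 0.0035]), np.float64(112.5), np.float64(0.326))
side screw 227.0 (array([0.508 , 0.0024]), np.float64(32.4), np.float64(0.121))
wrist 10600.0 (array([5.097e-01, 2.000e-04]), np.float64(118.5), np.float64(0.154))
```

View pics/over.png

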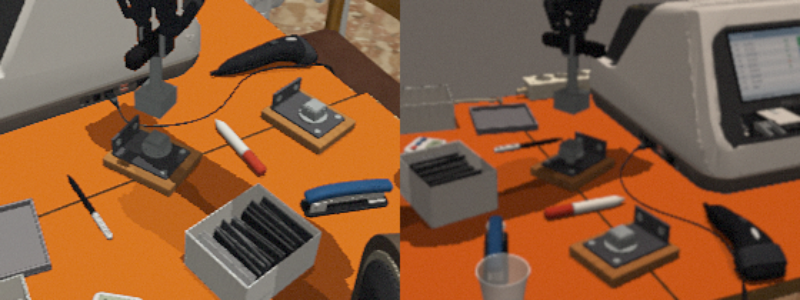

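The socket hangs above the proud screw, which carries the gripper's shadow. I centre it, lower it to about 9 mm above the head and check again.

>>> drive_tool --motion '[0.003,-0.009,-0.1,0,0,0,1,0.003,-0.009,-0.2,0,0,0,1,0.003,-0.009,-0.26,0,0,0,1,0.003,-0.009,-0.26,0,0,0,1,0.003,-0.009,-0.26,0,0,0,1,0.003,-0.009,-0.26,0,0,0,1]'

```text
t: 10.0
position: [0.5111, -0.0011, 0.1652]
orientation: [3.14, 0.001, 2.078]
ft_force: [-0.0, -0.2, -2.9]
finger_gap: 0.271
grip_force: 79.5
```

Run:
```python
from h import *
s=r.read_state();print(s["t"],s["position"],np.degrees(s["orientation"]),s["ft_force"],s["torque"])
a=[]
for c in("scene","side"):
    p=r.get_image(c)
    m=mask(p,"driver");x,y,z=s["position"]
    if m is not None: print(c,m.sum(),fit([(p,m)],DRIVER[1:],z-.0938,(x,y,np.radians(119))))
    u,v=proj(p,(.51,0,.07)).astype(int);im=p["frame"][v-37:v+38,u-50:u+50].copy()
    a.append(cv2.resize(im,(400,300),interpolation=cv2.INTER_CUBIC))
cv2.imwrite("pics/near.png",np.hstack(a))
```

```text
10.0 [ 0.51108229 -0.0010606   0.1652265 ] [1.79922316e+02 3.70484842e-02 1.19043788e+02] [-0.03183489 -0.21830245 -2.94246383] [-0.00616712 -0.03370592  0.01055767]
scene 1128.0 (array([ 0.5129, -0.0024]), np.float64(119.6), np.float64(0.344))
side 884.0 (array([0.5105, 0.0018]), np.float64(123.4), np.float64(0.454))
```

View pics/near.png

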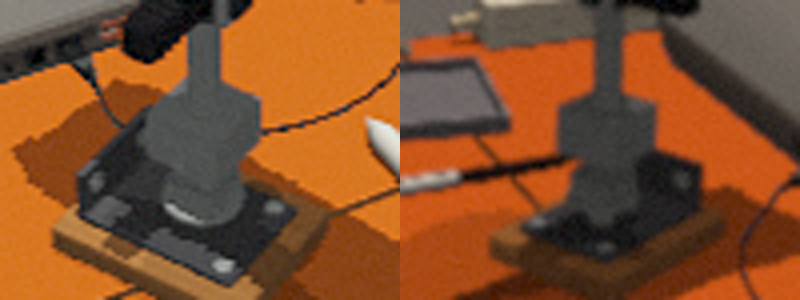

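The socket sits concentric over the head in both views, about 10 mm above it. I descend gently, watching the force.

>>> drive_tool --motion '[-0.004,0.004,-0.025,0,0,0,1,-0.004,0.004,-0.05,0,0,0,1,-0.004,0.004,-0.07,0,0,0,1,-0.004,0.004,-0.085,0,0,0,1,-0.004,0.004,-0.1,0,0,0,1,-0.004,0.004,-0.1,0,0,0,1]'

```text
t: 10.8
position: [0.5094, -0.0005, 0.1438]
orientation: [-3.141, -0.0, 2.078]
ft_force: [-0.2, 0.3, -4.5]
finger_gap: 0.272
grip_force: 79.4
```

>>> drive_tool --motion '[0,0,-0.01,0,0,0,1,0,0,-0.02,0,0,0,1,0,0,-0.03,0,0,0,1,0,0,-0.035,0,0,0,1,0,0,-0.04,0,0,0,1,0,0,-0.04,0,0,0,1,0,0,-0.04,0,0,0,1]'

```text
t: 11.5
position: [0.5099, -0.0004, 0.1368]
orientation: [3.141, 0.001, 2.078]
ft_force: [-1.4, -0.2, 4.3]
finger_gap: 0.272
grip_force: 80.0
```

>>> drive_tool --motion '[0,0,-0.005,0,0,0,1,0,0,-0.005,0,0,0,1,0,0,-0.005,0,0,0,1]'

```text
t: 11.8
position: [0.5104, -0.0004, 0.1366]
orientation: [3.14, 0.001, 2.078]
ft_force: [-3.0, -0.7, 11.7]
finger_gap: 0.27
grip_force: 80.7
```

Run:
```python
from h import *
s=r.read_state();print(s["t"],s["position"],np.degrees(s["orientation"]),s["ft_force"],s["torque"])
a=[]
for c in("scene","side"):
    p=r.get_image(c);u,v=proj(p,(.51,0,.07)).astype(int);im=p["frame"][v-37:v+38,u-50:u+50].copy()
    a.append(cv2.resize(im,(400,300),interpolation=cv2.INTER_CUBIC))
cv2.imwrite("pics/seat.png",np.hstack(a))
```

```text
11.8 [ 5.10395172e-01 -4.44626998e-04  1.36604022e-01] [1.79918952e+02 8.28441606e-02 1.19034562e+02] [-2.99675785 -0.65823163 11.73102744] [-0.25976845  0.80318387  0.01732455]
```

View pics/seat.png

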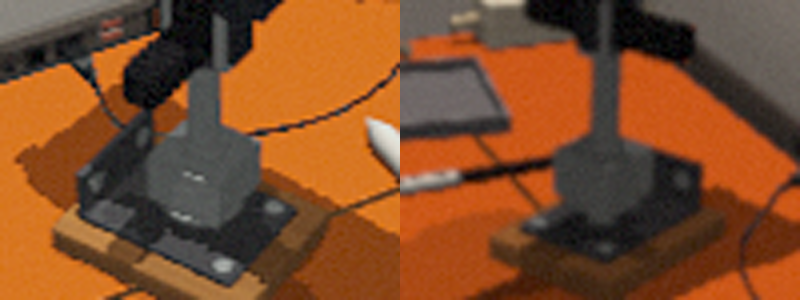

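The socket is fully down and square on the head: the washer is just hidden, the force rises on contact, and TCP z is 0.1366 against a predicted 0.1368. Now the quarter turn clockwise.

>>> drive_tool --motion '[0,0,0,0,0,-0.08,1,0,0,0,0,0,-0.16,1,0,0,-0.001,0,0,-0.24,1,0,0,-0.001,0,0,-0.32,1,0,0,-0.002,0,0,-0.4,1,0,0,-0.002,0,0,-0.48,1,0,0,-0.003,0,0,-0.56,1,0,0,-0.003,0,0,-0.64,1,0,0,-0.004,0,0,-0.72,1,0,0,-0.004,0,0,-0.8,1,0,0,-0.004,0,0,-0.8,1]'

```text
t: 13.0
position: [0.5103, 0.0002, 0.1359]
orientation: [3.14, -0.001, 1.238]
ft_force: [-3.0, 1.2, 12.2]
finger_gap: 0.272
grip_force: 80.7
```

>>> drive_tool --motion '[0,0,0,0,0,-0.08,1,0,0,0,0,0,-0.16,1,0,0,-0.001,0,0,-0.24,1,0,0,-0.001,0,0,-0.32,1,0,0,-0.002,0,0,-0.4,1,0,0,-0.002,0,0,-0.48,1,0,0,-0.003,0,0,-0.56,1,0,0,-0.003,0,0,-0.64,1,0,0,-0.004,0,0,-0.72,1,0,0,-0.004,0,0,-0.78,1,0,0,-0.004,0,0,-0.78,1,0,0,-0.004,0,0,-0.78,1]'

```text
t: 14.2
position: [0.5104, 0.0005, 0.1351]
orientation: [3.141, -0.002, 0.424]
ft_force: [-3.0, 1.4, 12.7]
finger_gap: 0.273
grip_force: 80.7
```

Run:
```python
from h import *
s=r.read_state();print(s["t"],s["position"],np.degrees(s["orientation"]),s["ft_force"],s["torque"],s["joint_pos"])
for c in("wrist","scene"):
    p=r.get_image(c);m=mask(p,"driver")
    if m is not None: print(c,fit([(p,m)],DRIVER,s["position"][2]-.0938,(.51,0,np.radians(24))))
```

```text
14.2 [0.51041168 0.00054979 0.13511064] [ 1.79985340e+02 -1.31159661e-01  2.42822737e+01] [-2.97559898  1.41350941 12.74338517] [0.55063688 0.84262652 0.02942446] [ 0.1202913   0.34350875 -0.26418242  1.96420506  0.11717357  0.84606669
 -1.35377699]
wrist (array([5.103e-01, 3.000e-04]), np.float64(23.9), np.float64(0.158))
scene (array([5.108e-01, 4.000e-04]), np.float64(24.0), np.float64(0.41))
```

Turned about 95° of driver, roughly 90° of screw, and it stayed upright. I back off within the play and lift straight up.

>>> drive_tool --motion '[0,0,0.004,0,0,0.05,1,0,0,0.01,0,0,0.05,1,0,0,0.04,0,0,0.05,1,0,0,0.08,0,0,0.05,1,0,0,0.13,0,0,0.05,1,0,0,0.25,0,0,0.05,1,0,0,0.4,0,0,0.05,1,0,0,0.4,0,0,0.05,1,0,0,0.4,0,0,0.05,1]'

```text
t: 15.3
position: [0.51, -0.0006, 0.2145]
orientation: [3.14, -0.002, 0.475]
ft_force: [-0.6, -0.1, -3.9]
finger_gap: 0.277
grip_force: 79.4
```

Run:
```python
from h import *
s=r.read_state();print(s["t"],s["position"],np.degrees(s["orientation"]),s["ft_force"],s["finger_gap"])
for c in("scene","side"):
    p=r.get_image(c)
    m=mask(p,"screw_head",proj(p,(.51,0,.05)))
    if m is not None: print(c,"screw",fit([(p,m)],screw(.0595),0,(.51,0,.506)))
    m=mask(p,"driver")
    if m is not None: print(c,fit([(p,m)],DRIVER[1:],s["position"][2]-.0938,(.51,0,np.radians(27))))
```

```text
15.3 [ 0.5099609  -0.00063652  0.21446762] [ 1.79935809e+02 -8.85472253e-02  2.72117423e+01] [-0.61366336 -0.13763094 -3.8523836 ] 0.27693450658915014
scene screw (array([5.115e-01, 4.000e-04]), np.float64(27.1), np.float64(0.142))
scene (array([ 0.5099, -0.0019]), np.float64(27.3), np.float64(0.452))
side screw (array([5.081e-01, 5.000e-04]), np.float64(32.5), np.float64(0.088))
side (array([ 0.5065, -0.0057]), np.float64(28.1), np.float64(0.373))
```

>>> drive_tool --motion '[-0.01,0.05,0,0,0,0.12,1,-0.02,0.12,0,0,0,0.24,1,-0.03,0.2,0,0,0,0.36,1,-0.04,0.28,0,0,0,0.48,1,-0.05,0.36,0,0,0,0.6,1,-0.06,0.44,0,0,0,0.72,1,-0.06,0.5,0,0,0,0.83,1]'

```text
t: 16.3
position: [0.4971, 0.1007, 0.2132]
orientation: [-3.141, -0.0, 1.351]
ft_force: [0.3, -0.2, -3.0]
finger_gap: 0.276
grip_force: 79.4
```

>>> drive_tool --motion '[-0.01,0.08,0,0,0,0.12,1,-0.02,0.16,0,0,0,0.24,1,-0.03,0.24,0,0,0,0.36,1,-0.04,0.32,0,0,0,0.48,1,-0.05,0.4,0,0,0,0.6,1,-0.06,0.46,0,0,0,0.72,1,-0.06,0.5,0,0,0,0.83,1]'

```text
t: 17.0
position: [0.485, 0.2006, 0.2132]
orientation: [-3.141, -0.001, 2.22]
ft_force: [-0.1, 0.2, -3.4]
finger_gap: 0.271
grip_force: 79.4
```

>>> drive_tool --motion '[-0.01,0.08,0,0,0,0.12,1,-0.02,0.16,0,0,0,0.24,1,-0.04,0.24,0,0,0,0.36,1,-0.06,0.3,0,0,0,0.48,1,-0.065,0.33,0,0,0,0.55,1,-0.065,0.33,0,0,0,0.55,1,-0.065,0.33,0,0,0,0.55,1,-0.065,0.33,0,0,0,0.55,1]'

```text
t: 17.8
position: [0.4728, 0.2648, 0.2134]
orientation: [-3.141, -0.0, 2.787]
ft_force: [-0.6, 0.1, -3.5]
finger_gap: 0.275
grip_force: 79.4
```

Run:
```python
from h import *
s=r.read_state();print(s["t"],s["position"],np.degrees(s["orientation"]),s["ft_force"],s["joint_pos"])
```

```text
17.8 [0.47283435 0.26476163 0.21341737] [-1.79962627e+02 -6.50504686e-03  1.59683072e+02] [-0.55826304  0.06964139 -3.47618127] [ 0.02091608  0.39821232 -0.79953678  1.78126238  0.31802254  1.09694722
  0.32901646]
```

>>> drive_tool --motion '[0,0,-0.15,0,0,0,1,0,0,-0.3,0,0,0,1,0,0,-0.45,0,0,0,1,0,0,-0.53,0,0,0,1,0,0,-0.55,0,0,0,1,0,0,-0.56,0,0,0,1,0,0,-0.57,0,0,0,1,0,0,-0.575,0,0,0,1,0,0,-0.58,0,0,0,1,0,0,-0.58,0,0,0,1,0,0,-0.58,0,0,0,1]'

```text
t: 18.9
position: [0.4728, 0.2656, 0.098]
orientation: [3.141, 0.0, 2.79]
ft_force: [-0.1, -0.4, -2.5]
finger_gap: 0.272
grip_force: 79.4
```

>>> drive_tool --motion '[0,0,-0.003,0,0,0,1,0,0,-0.006,0,0,0,1,0,0,-0.006,0,0,0,1]'

```text
t: 19.2
position: [0.4729, 0.2658, 0.0979]
orientation: [3.141, 0.001, 2.79]
ft_force: [-3.9, -2.4, 10.8]
finger_gap: 0.271
grip_force: 80.7
```

>>> drive_tool --motion '[0,0,0.003,0,0,0,1,0,0,0.003,0,0,0,0.7,0,0,0.003,0,0,0,0.5,0,0,0.003,0,0,0,0.2,0,0,0.003,0,0,0,0,0,0,0.003,0,0,0,0,0,0,0.003,0,0,0,0,0,0,0.003,0,0,0,0,0,0,0.003,0,0,0,0]' --force 20

```text
t: 20.1
position: [0.4726, 0.2655, 0.0971]
orientation: [3.142, 0.0, 2.79]
ft_force: [0.2, -0.2, 0.5]
finger_gap: 1.004
grip_force: 0.0
```

>>> drive_tool --motion '[0,0,0.05,0,0,0,0,0,0,0.2,0,0,0,0,0,0,0.4,0,0,0,0,0,0,0.6,0,0,0,0,0,-0.2,0.8,0,0,0,0,0,-0.4,0.9,0,0,0,0,0,-0.5,0.9,0,0,0,0,0,-0.5,0.9,0,0,0,0]'

```text
t: 20.9
position: [0.4734, 0.1621, 0.2785]
orientation: [-3.141, 0.003, 2.785]
ft_force: [-0.0, 0.9, -0.3]
finger_gap: 0.996
grip_force: 0.0
```

Run:
```python
from h import *
s=r.read_state();print(s["t"],s["position"],s["finger_gap"])
ps={c:r.get_image(c) for c in("wrist","scene")}
for c,p in ps.items():
    for n,P,z,x0 in(("driver",DRIVER,.004,(.473,.265,-.35)),("screw_head",screw(.0595),0,(.51,0,.506))):
        m=mask(p,n,proj(p,(.51,0,.05)) if n!="driver" else None)
        if m is not None: print(c,n,fit([(p,m)],P,z,x0))
cv2.imwrite("pics/end.png",cv2.resize(np.hstack([ps["wrist"]["frame"],ps["scene"]["frame"]]),(800,300)))
```

```text
20.9 [0.47342075 0.16208902 0.2785182 ] 0.9963865948758187
wrist driver (array([0.4717, 0.2646]), np.float64(-20.1), np.float64(0.07))
wrist screw_head (array([5.095e-01, 3.000e-04]), np.float64(31.0), np.float64(0.089))
scene driver (array([0.4725, 0.2648]), np.float64(-19.8), np.float64(0.064))
scene screw_head (array([ 0.512 , -0.0012]), np.float64(27.4), np.float64(0.107))
```

View pics/end.png

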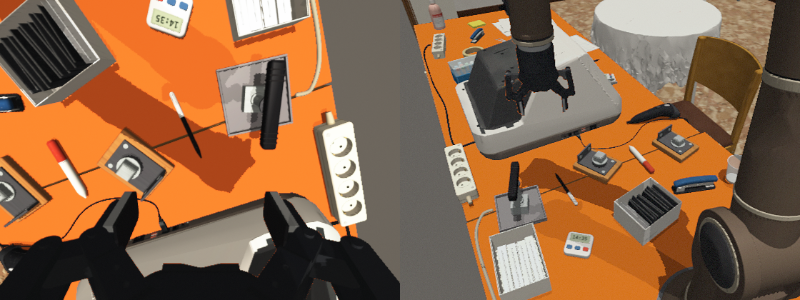

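The driver stands upright in the tray, the proud screw's head is square to its bracket again, and the pen and marker are where they were. Handing in.

```bash
python3 -c "
from rig import r
print(r.close_job())"
```

```text
the job is handed in; nothing more can be done
None
```

Job handed in at about 21 s: the driver was seated square on the proud screw, turned about 90° clockwise (inferred from the 95° driver turn less play), then lifted off and left standing upright in the tray, with the pen and marker untouched.

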